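Raise the dispensing cell's guard sash to its stop and bolt it up

TASK

Open the dispensing cell's clear guard sash: push it up from under its front rail to the height bracket, until the lug at its right-hand end presses firmly (about 10 N, never more than 18 N) against the rubber foot of the stop screw, and hold it so for about half a second. Then push the support bolt fully in under the lug so that the sash cannot drop, and take the hand away with the sash still up. Leave the other things on the bench where they are.

Things in the scene. Friction and masses are not known exactly. Their poses are not given: they have to be found in the camera images.
- sash (a joint): Height of the sash above its lowest position, in m, 0 to 0.125, growing upward. It slides straight up and down in the fixed cell and is counterbalanced: it stays where it is left, and moving it takes about 3 to 6 N. The top of the pane is 110 mm above the rail's axis.
- rail (a point): Middle (on the axis) of the sash's front rail: level round aluminium bar, 18 mm diameter, 220 mm long, along the sash's lower edge, 45 mm in front of the clear pane and joined to it by a 5 mm level web at axis height. Moves with the sash. Axes: x level, away from the robot, square to the pane; y along the rail, to the left; z up. The space under it is free; the cell's 85 mm high base begins 60 mm behind it.
- lug (a point): Middle of the top face of the lug, an aluminium block 28 x 26 x 14 mm (x, y, height) on the right-hand end of the rail, centred on the rail's axis 125 mm to the right (-y) of rail. It moves with the sash.
- mark (a point): The height mark: middle of the underside of the dark steel height bracket's arm, straight above the lug; its height differs from start to start. A stop screw with a 16 mm rubber foot hangs from it. How far the foot's underside hangs below this point depends on the screw and is not measured: 12 to 24 mm. The foot gives about 1 mm per 6 N. Axes as rail.
- bracket: The same height bracket with its screw and bolt, fixed to the right-hand guide post. Origin and axes as mark. Its 10 mm side plate stands 21 to 31 mm to the right (-y) of the origin, from 64 mm below to 16 mm above it; the arm is 10 mm thick and the screw's head rises to at most 42 mm above the origin.
- bolt (a joint): How far the support bolt is pushed in, in m: 0 out, 0.045 fully home (end stop). It slides level to the left (+y of rail) as it goes in, with about 3 N of friction, and stays where it is left. Its rod is 10 mm in diameter, its axis 46 mm below mark; it can pass under the lug only when the sash is up.
- bolt_knob (a point): The bolt's upright knob, a black plastic pin 14 mm in diameter, 40 mm tall, at the bolt's outer (right-hand) end. The point is on the pin's axis, 17 mm below its top, and moves with the bolt: 140 mm to the right of and 28 mm below mark with the bolt out, 95 mm to the right when home. To push the bolt in, press on the pin's right-hand side towards +y.
- well_plate: Bystander: red well plate, 85 x 127 x 30 mm, on the stage inside the cell. Origin under its middle.
- jar: Bystander: small jar, 48 mm in diameter, 55 mm high, on the bench near the bracket. Origin under its middle.
- spray: Bystander: white bottle, 60 mm in diameter, 170 mm high. Origin under its middle.
- tip_box: Bystander: blue open box with dividers, 90 x 120 x 50 mm. Origin under its middle.
- spatula: Bystander: spatula, 180 mm long, lying flat along its x axis.
- dish: Bystander: glass dish, 80 mm in diameter, 18 mm high. Origin under its middle.
- weight: Bystander: brass weight, 32 mm in diameter, 35 mm high, on the bench near the sash's left end. Origin under its middle.

How it is judged:
By the outcome, as a careful person would: the job done as asked, in the order asked, and still so for the second after the job is handed in, with the robot touching nothing.
It also fails if it takes over 64 s, if anything falls off the work surface, if the arm or the gripper's body presses on something with over 40 N, if the wrist force passes 120 N, or if a joint passes its speed limit or range.

ROBOT

A 6-joint arm with a two-finger parallel gripper is mounted at the origin on the work surface. World frame = base frame: x ahead of the robot, y to its left, z up, the work surface at z = 0. Lengths are in m, angles in rad, forces in N, time in s.
With the tool pointing down it reaches from about 0.225 to 0.725 m from the base axis. Payload 3.1 kg.
Tool frame: the origin (TCP) lies midway between the tips of the shut fingers; the grasp point (between the pads) lies 19 mm behind it; z points along the fingers, y is the line along which they close (so a half turn about z gives the same grasp; the last joint's range is limited). The gripper opens to 85 mm and grips with 20 to 120 N. Pads are 22 mm wide; open, the fingers measure 114 mm over their backs; the gripper's body (76 mm by 85 mm) begins 54 mm behind the grasp point. The pads swing forward as they close: fully open they stand 13 mm farther back than shut.
Start: joints at [-1.419, 0.048, 0.099, 1.622, 0, 1.443], TCP at [0.145, -0.505, 0.231] pointing down, gripper open.
Joint ranges: [-2.91, 2.91], [-0.99, 1.94], [-1.21, 1.42], [-2.12, 2.29], [-1.49, 1.47], [-3.14, 3.14]. Speed limits (rad/s): [2.79, 2.79, 3.14, 3.14, 3.14, 3.14].

INTERFACE

Orientations are given as a 3x3 rotation matrix whose columns are the frame's x, y, z axes.
In Python, from plant import readout, eyes, r gives the robot as it stands.
- The arm moves only by the tool play_rows, never from a script. Its argument "plan" is text: rows parted by semicolons, each of 7 numbers parted by spaces: the turn, a rotation vector about the tool's x, y, z in degrees, then the shift along the tool's x, y, z in mm, then the finger opening in mm, from 0 to 85.4. A call has exactly 10 rows; each row shifts and turns the commanded pose from where the row before left it, along the tool's axes as they then stand; what a row does not reach is not made up. A row lasts 1/12 s, in which the tool goes at most 41.7 mm and 7.16 degrees, less where a joint would pass 70% of its speed; a pose out of reach is approached as far as the arm can. A call with a gripper value outside its range is refused whole. The fingers move at their own pace and stop on an object; "newtons" is the grip in N (left out, the last holds). Time passes only in rows, so rows that do not move let the fingers close, or fill a call up. It gives the time, the measured TCP pose, the force and the opening at its end, in the units of the state.
- readout.sense(): the state, without advancing time (a new reading comes with each control period).
- eyes.snapshot(name): name is "side" or "top" or "wrist"; returns the picture (400x640x3 uint8, red, green, blue); there is no depth.
- eyes.camera_model(name): a dict with "fx", "fy", "cx", "cy" (pixels), "T" (4x4, takes a point from camera to world coordinates); the wrist camera has in their place "T_tool_cam" (4x4, takes a point from camera to tool coordinates, whose origin is the TCP and whose axes are the flange's). Camera axes: x right, y up, looking along -z (the intrinsics and any distortion apply to the point x, -y, -z); pixel columns grow to the right and rows downward; lengths in m; the calibration is good to about 2 mm. A picture is of the moment at which its call begins: read the wrist's pose just before it. camera_model takes no time and is no camera call.
- r.job_done(): hands the job in, once; it reports no verdict.
The state is a dict: "time": time; "joint_positions": joint angles; "joint_velocities": joint speeds; "effort": joint torques, N m; "eef_pos": TCP position; "orientation": TCP orientation; "wrist_force": force on the tool from outside, world axes, zero at the start; "wrist_torque": the same for the moment, N m; "gripper_width": opening from 0.0 (shut) to 1.0 (fully open).
Only numpy, scipy, OpenCV 4.12 (cv2) and the standard library are available. Lean on these libraries where they do the work, as an engineer would, in place of code of your own. Each camera call takes 0.05 s, during which the arm holds its last target. There are 200 camera calls.

## Working session

There is one attempt and no reset: what is moved stays moved. The work goes in short steps, Python scripts to look and compute and a tool call to move; the robot and the scene stay as the last step left them, time stands still between calls to the robot, and variables do not carry over. Pictures are saved under pics/ and viewed, on a budget of 10 in all, crops included, one or two more only if the job needs it, and the job is handed in when it is done.

Besides the shell and the picture viewer there is one more tool, called after "Request:" as name(argument=value, ...) on one line, values as JSON. play_rows: Moves the arm, as the interface text tells. Its arguments: {"type":"object","properties":{"plan":{"type":"string"},"newtons":{"type":"number"}},"required":["plan"]}

```bash
mkdir -p pics; python3 - <<'E'
from plant import readout, eyes, r
import cv2,numpy as np
np.set_printoptions(precision=4,suppress=True)
s=readout.sense();print(s)
for n in("side","top","wrist"):
    print(n,eyes.camera_model(n))
    cv2.imwrite(f"pics/{n}0.png",eyes.snapshot(n)[:,:,::-1])
E
ls
```

```text
{'time': 0.0, 'joint_positions': array([-1.4188,  0.0487,  0.0976,  1.622 , -0.    ,  1.443 ]), 'joint_velocities': array([ 0.0006, -0.0014, -0.0012, -0.0007,  0.0004,  0.    ]), 'effort': array([  0.0002, -33.8789,  32.001 ,   0.0205,  -0.    ,   0.    ]), 'eef_pos': array([ 0.1449, -0.504 ,  0.2301]), 'orientation': array([[ 0.9611,  0.2762, -0.0004],
       [ 0.2762, -0.9611,  0.0023],
       [ 0.0003, -0.0023, -1.    ]]), 'wrist_force': array([1.0687, 0.0035, 0.511 ]), 'wrist_torque': array([ 0.0364,  0.0072, -0.0343]), 'gripper_width': 1.0041028031614825}
side {'fx': 455.04864577633293, 'fy': 455.04864577633293, 'cx': 327.57717678652375, 'cy': 201.1963792098251, 'T': array([[-0.8569,  0.2813, -0.4319,  0.1651],
       [-0.515 , -0.5006,  0.6958,  0.7914],
       [-0.0205,  0.8187,  0.5738,  0.7248],
       [ 0.    ,  0.    ,  0.    ,  1.    ]])}
top {'fx': 366.4031213577514, 'fy': 366.4031213577514, 'cx': 323.40967569903097, 'cy': 202.55109465368483, 'T': array([[-0.0932,  0.9752, -0.2008,  0.3832],
       [-0.9956, -0.0916,  0.0175,  0.108 ],
       [-0.0013,  0.2016,  0.9795,  1.1101],
       [ 0.    ,  0.    ,  0.    ,  1.    ]])}
wrist {'fx': 333.99712474937076, 'fy': 333.99712474937076, 'cx': 316.8904300312683, 'cy': 196.9659400998342, 'T_tool_cam': array([[-0.0003,  0.9471,  0.3209,  0.083 ],
       [ 1.    ,  0.0005, -0.0003, -0.0003],
       [-0.0004,  0.3209, -0.9471, -0.1417],
       [ 0.    ,  0.    ,  0.    ,  1.    ]])}
pics
```

View pics/side0.png

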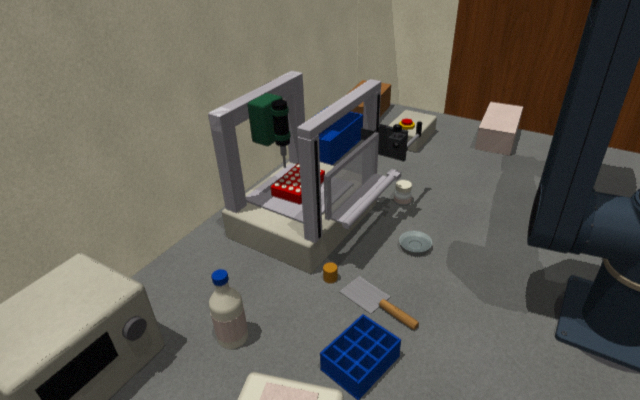

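View pics/top0.png

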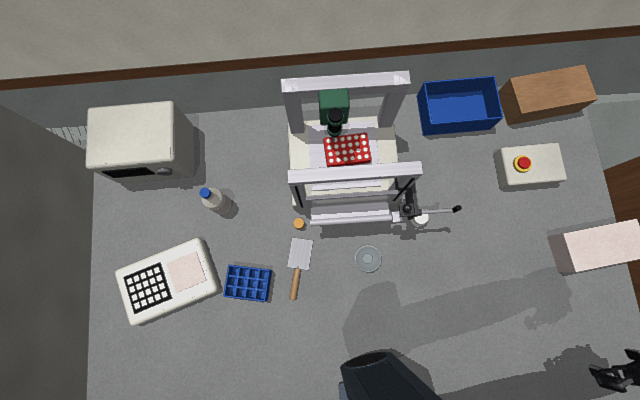

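```bash
python3 - <<'E'
import cv2
a=cv2.imread("pics/top0.png")[165:240,290:470]
cv2.imwrite("pics/topc.png",cv2.resize(a,None,fx=4.4,fy=4.4,interpolation=cv2.INTER_CUBIC))
a=cv2.imread("pics/side0.png")[110:230,300:440]
cv2.imwrite("pics/sidec.png",cv2.resize(a,None,fx=5,fy=5,interpolation=cv2.INTER_CUBIC))
E
```

```text
(no output)
```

View pics/topc.png

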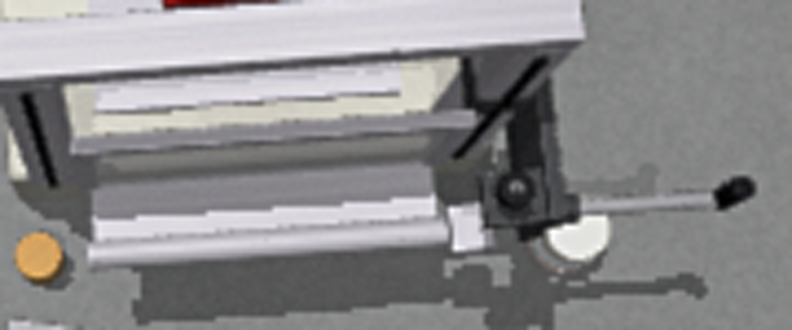

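View pics/sidec.png

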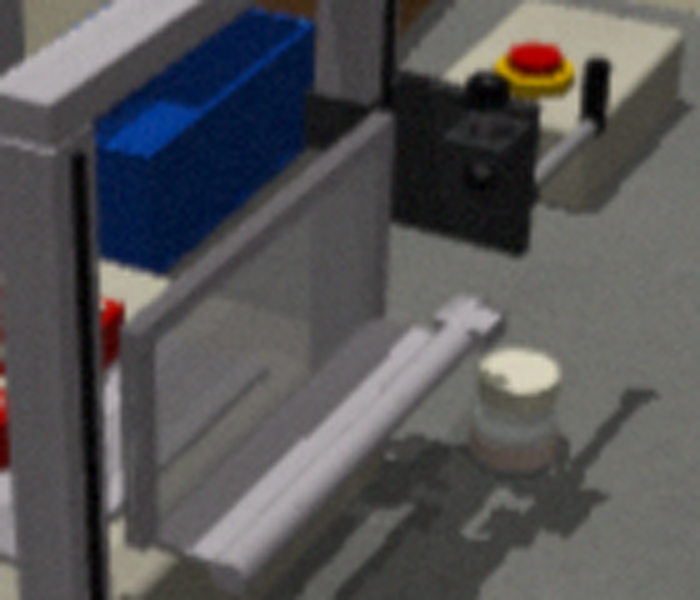

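```bash
cat > h.py <<'E'
import numpy as np
from scipy.optimize import least_squares
def proj(m,P,T=None):
    T=m["T"] if T is None else T
    p=(np.atleast_2d(P)-T[:3,3])@T[:3,:3]
    return np.c_[m["cx"]+m["fx"]*p[:,0]/-p[:,2], m["cy"]-m["fy"]*p[:,1]/-p[:,2]]
def world(q,L): # q=x,y,z rail,yaw ; L local
    c,s=np.cos(q[3]),np.sin(q[3])
    return np.array(q[:3])+np.array(L)@np.array([[c,s,0],[-s,c,0],[0,0,1]])
E
python3 - <<'E'
from h import *
from plant import eyes
np.set_printoptions(precision=4,suppress=True)
top,side=eyes.camera_model("top"),eyes.camera_model("side")
t=lambda u,v:((u+.5)/4.4-.5+290,(v+.5)/4.4-.5+165)
s=lambda u,v:((u+.5)/5-.5+300,(v+.5)/5-.5+110)
# local points: z relative rail, or 'm' relative to mark
A=[(top,t(90,254),(0,.11,0),0),(top,t(448,234),(0,-.11,0),0),(top,t(468,228),(0,-.125,.007),0),
(side,s(225,568),(0,.11,0),0),(side,s(470,313),(0,-.125,.007),0),
(top,t(741,186),(0,-.265,-.011),1),(side,s(597,65),(0,-.265,-.011),1),(side,s(597,122),(0,-.265,-.046),1)]
def f(q):
    o=[]
    for m,px,L,k in A:
        P=world(q[:4],L)
        if k: P=P+[0,0,q[4]-q[2]]
        o.append(proj(m,P)[0]-px)
    return np.ravel(o)
R=least_squares(f,[.45,0,.1,0,.2],loss="soft_l1")
print(R.x,f(R.x).reshape(-1,2))
q=R.x
print("lug",world(q,(0,-.125,.007)),"knob",world(q,(0,-.265,0))[:2],q[4]-.028)
E
```

```text
[ 0.5297  0.0237  0.1365 -0.0256  0.2282] [[-0.9149 -0.0202]
 [-0.6613 -0.9725]
 [ 0.8488 -0.4133]
 [ 0.1003  1.387 ]
 [ 0.3022 -0.7487]
 [ 0.7753  0.4282]
 [ 0.6336 -0.3502]
 [-0.6522  0.598 ]]
lug [ 0.5265 -0.1012  0.1435] knob [ 0.5229 -0.2412] 0.20020228559021605
```

Request:
play_rows(plan="0 0 -7.1 0 0 0 0;0 0 -7.1 0 0 0 0;0 0 -7.1 0 0 0 0;0 0 -7.1 0 0 0 0;0 0 -7.1 0 0 0 0;0 0 -7.1 0 0 0 0;0 0 -7.1 0 0 0 0;0 0 -7.1 0 0 0 0;0 0 -7.1 0 0 0 0;0 0 -7.1 0 0 0 0", newtons=100)

```text
time: 0.98
eef_pos: [0.1449, -0.5043, 0.2308]
orientation: [[0.046, 0.999, -0.0], [0.999, -0.046, 0.001], [0.001, -0.0, -1.0]]
wrist_force: [0.5, -0.7, -0.5]
gripper_width: -0.004
```

Request:
play_rows(plan="0 0 0 28 8 -4 0;0 0 0 28 8 -4 0;0 0 0 28 8 -4 0;0 0 0 28 8 -4 0;0 0 0 28 8 -4 0;0 0 0 28 8 -4 0;0 0 0 28 8 -4 0;0 0 0 28 8 -4 0;0 0 0 28 8 -4 0;0 0 0 28 8 -4 0")

```text
time: 1.82
eef_pos: [0.2394, -0.2276, 0.2712]
orientation: [[0.052, 0.999, 0.0], [0.999, -0.052, 0.0], [0.0, 0.0, -1.0]]
wrist_force: [0.8, 0.2, 0.7]
gripper_width: -0.002
```

Request:
play_rows(plan="0 0 0 28 12 -4 0;0 0 0 28 12 -4 0;0 0 0 28 12 -4 0;0 0 0 28 12 -4 0;0 0 0 28 12 -4 0;0 0 0 28 12 -4 0;0 0 0 28 12 -4 0;0 0 0 28 12 -4 0;0 0 0 0 12 0 0;0 0 0 0 0 0 0")

```text
time: 2.65
eef_pos: [0.3602, -0.0096, 0.3029]
orientation: [[0.047, 0.999, 0.0], [0.999, -0.047, 0.0], [0.0, 0.0, -1.0]]
wrist_force: [-1.0, -0.3, 0.5]
gripper_width: 0.003
```

Request:
play_rows(plan="-7 0 -1.2 0 12 0 0;-7.1 0 0 0 12 0 0;-7.1 0 0 0 12 0 0;-7.1 0 0 0 10 5 0;-7.1 0 0 0 8 8 0;-7.1 0 0 0 8 8 0;-7.1 0 0 0 5 10 0;-7.1 0 0 0 0 12 0;-7.1 0 0 0 0 12 0;-7.1 0 0 0 0 12 0")

```text
time: 3.48
eef_pos: [0.5714, -0.0276, 0.3025]
orientation: [[0.024, 0.429, 0.903], [1.0, -0.015, -0.019], [0.005, 0.903, -0.429]]
wrist_force: [0.7, -0.7, 0.1]
gripper_width: 0.002
```

Request:
play_rows(plan="-7.1 0 0 0 0 0 0;-7.1 0 0 0 0 0 0;-5 0 0 0 0 0 0;0 0 0 4 -20 0 0;0 0 0 4 -20 0 0;0 0 0 4 -20 0 0;0 0 0 4 -20 0 0;0 0 0 4 -20 0 0;0 0 0 4 -20 0 0;0 0 0 0 0 0 0")

```text
time: 4.32
eef_pos: [0.5973, -0.0058, 0.249]
orientation: [[0.019, 0.236, 0.972], [1.0, -0.01, -0.017], [0.006, 0.972, -0.236]]
wrist_force: [0.6, -2.1, 2.4]
gripper_width: -0.001
```

Request:
play_rows(plan="0 0 0 0 15 -5 0;0 0 0 0 15 -5 0;0 0 0 0 15 -10 0;0 0 0 0 5 -15 0;0 0 0 0 0 -15 0;0 0 0 0 0 -15 0;0 0 0 0 0 -15 0;0 0 0 0 0 -15 0;0 0 0 0 0 -15 0;0 0 0 0 0 0 0")

```text
time: 5.15
eef_pos: [0.6018, -0.0052, 0.3159]
orientation: [[0.019, 0.263, 0.965], [1.0, -0.012, -0.016], [0.007, 0.965, -0.263]]
wrist_force: [0.5, 0.5, -0.1]
gripper_width: 0.0
```

```bash
python3 - <<'E'
from plant import readout
s=readout.sense()
for k in("joint_positions","eef_pos","orientation","wrist_force"):print(k,s[k].round(3).tolist())
E
```

```text
joint_positions [-0.227, -0.989, -1.05, 0.211, 0.203, 1.522]
eef_pos [0.602, -0.005, 0.316]
orientation [[0.019, 0.263, 0.965], [1.0, -0.012, -0.016], [0.007, 0.965, -0.263]]
wrist_force [0.478, 0.492, -0.101]
```

Request:
play_rows(plan="6.4 0 0 0 0 -12 0;6.4 0 0 0 0 -12 0;6.4 0 0 0 0 -12 0;6.4 0 0 0 0 -12 0;6.4 0 0 0 0 -12 0;6.4 0 0 0 0 -12 0;6.4 0 0 0 0 -12 0;0 0 0 0 0 0 0;0 0 0 0 0 0 0;0 0 0 0 0 0 0")

```text
time: 5.98
eef_pos: [0.5351, -0.0044, 0.3614]
orientation: [[0.019, 0.861, 0.508], [1.0, -0.02, -0.003], [0.007, 0.508, -0.861]]
wrist_force: [-0.8, -1.0, -1.2]
gripper_width: 0.002
```

```bash
python3 - <<'E'
from plant import readout
s=readout.sense()
for k in("joint_positions","eef_pos","orientation","wrist_force"):print(k,s[k].round(3).tolist())
E
```

```text
joint_positions [-0.188, -0.447, -0.175, 1.317, 0.092, 1.428]
eef_pos [0.535, -0.004, 0.361]
orientation [[0.019, 0.861, 0.508], [1.0, -0.02, -0.003], [0.007, 0.508, -0.861]]
wrist_force [-0.799, -1.03, -1.18]
```

Request:
play_rows(plan="0 0 0 0 -21.5 -12.7 0;0 0 0 0 -21.5 -12.7 0;0 0 0 0 -21.5 -12.7 0;0 0 0 3.5 -19.3 32.7 0;0 0 0 3.5 -19.3 32.7 0;0 0 0 3.5 -19.3 32.7 0;0 0 0 3.5 -19.3 32.7 0;0 0 0 3.5 -19.3 32.7 0;0 0 0 3.5 -19.3 32.7 0;0 0 0 3.5 -19.3 32.7 0")

```text
time: 6.82
eef_pos: [0.4588, 0.0237, 0.0931]
orientation: [[0.019, 0.86, 0.509], [1.0, -0.02, -0.004], [0.007, 0.509, -0.86]]
wrist_force: [0.8, -0.2, 0.9]
gripper_width: 0.002
```

Request:
play_rows(plan="0 0 0 0 0 0 0;0 0 0 0 0 0 0;0 0 0 0 0 0 0;0 0 0 0 0 0 0;0 0 0 0 0 0 0;0 0 0 0 0 0 0;0 0 0 0 0 0 0;0 0 0 0 0 0 0;0 0 0 0 0 0 0;0 0 0 0 0 0 0")

```text
time: 7.65
eef_pos: [0.4607, 0.0233, 0.0973]
orientation: [[0.019, 0.861, 0.508], [1.0, -0.02, -0.004], [0.007, 0.508, -0.861]]
wrist_force: [0.2, -0.2, 1.0]
gripper_width: -0.001
```

```bash
python3 - <<'E'
from plant import readout,eyes
import cv2
s=readout.sense()
for k in("joint_positions","eef_pos","orientation","wrist_force"):print(k,s[k].round(4).tolist())
a=eyes.snapshot("wrist")[:,:,::-1]
b=eyes.snapshot("side")[110:260,290:440,::-1]
cv2.imwrite("pics/w1.png",a)
cv2.imwrite("pics/s1.png",cv2.resize(b,(600,600),interpolation=cv2.INTER_CUBIC))
E
```

```text
joint_positions [-0.1427, -0.7564, -0.8797, 0.9187, 0.0687, 1.4674]
eef_pos [0.4607, 0.0233, 0.0973]
orientation [[0.0189, 0.8611, 0.508], [0.9998, -0.0197, -0.0037], [0.0069, 0.508, -0.8613]]
wrist_force [0.2081, -0.1745, 0.9895]
```

View pics/w1.png

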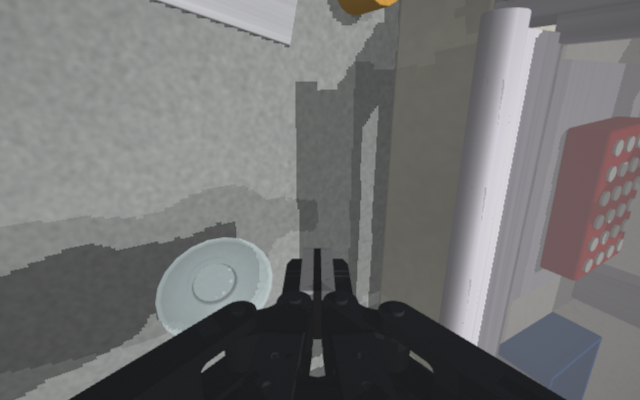

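```bash
python3 - <<'E'
from h import *
from plant import eyes
m=eyes.camera_model("wrist")
R=np.array([[0.0189,0.8611,0.508],[0.9998,-0.0197,-0.0037],[0.0069,0.508,-0.8613]])
T=np.eye(4);T[:3,:3]=R;T[:3,3]=[.4607,.0233,.0973]
q=[.5297,.0237,.1365,-.0256]
C=T@m["T_tool_cam"]
for L in [(0,.11,0),(0,.05,0),(0,0,0),(0,-.03,0)]:
    print(L,world(q,L),proj(m,world(q,L),C))
print("tcp",proj(m,T[:3,3],C), proj(m,T[:3,3]+R@[0,.0145,-.019],C),proj(m,T[:3,3]+R@[.011,.0145,-.01],C))
E
```

```text
(0, 0.11, 0) [0.53251569 0.13366396 0.1365    ] [[526.57736839   3.75409616]]
(0, 0.05, 0) [0.53097986 0.07368362 0.1365    ] [[499.30532816 158.81447991]]
(0, 0, 0) [0.5297 0.0237 0.1365] [[481.4235889  260.48451733]]
(0, -0.03, 0) [ 0.52893208 -0.00629017  0.1365    ] [[472.26660371 312.54830225]]
tcp [[317.74437755 265.63230245]] [[351.74448911 288.50489034]] [[350.53518252 255.42054321]]
```

Request:
play_rows(plan="0 0 0 0 6.5 4.5 0;0 0 0 0 6.5 4.5 0;0 0 0 0 6.5 4.5 0;0 0 0 0 6.5 4.5 0;-4 0 0 0 0 0 0;-5 0 0 0 0 0 0;-6 0 0 0 0 0 0;0 0 0 0 0 0 0;0 0 0 0 7 7 0;0 0 0 0 7 7 0")

```text
time: 8.58
eef_pos: [0.5116, 0.0223, 0.0941]
orientation: [[0.019, 0.701, 0.713], [1.0, -0.018, -0.009], [0.007, 0.713, -0.702]]
wrist_force: [-0.6, 0.2, 1.1]
gripper_width: 0.005
```

Request:
play_rows(plan="0 0 0 0 4 4 0;0 0 0 0 4 4 0;0 0 0 0 0 0 0;0 0 0 0 0 0 0;0 0 0 0 0 0 0;0 0 0 0 0 0 0;0 0 0 0 0 0 0;0 0 0 0 0 0 0;0 0 0 0 0 0 0;0 0 0 0 0 0 0")

```text
time: 9.42
eef_pos: [0.5232, 0.0221, 0.0951]
orientation: [[0.019, 0.7, 0.714], [1.0, -0.018, -0.009], [0.007, 0.714, -0.7]]
wrist_force: [-0.2, -0.8, -0.2]
gripper_width: 0.002
```

```bash
python3 - <<'E'
from plant import readout,eyes
import cv2
s=readout.sense()
for k in("joint_positions","eef_pos","orientation","wrist_force"):print(k,s[k].round(4).tolist())
b=eyes.snapshot("side")[110:260,290:440,::-1]
cv2.imwrite("pics/s2.png",cv2.resize(b,(600,600),interpolation=cv2.INTER_CUBIC))
E
```

```text
joint_positions [-0.1424, -0.8268, -1.0536, 0.5534, 0.0928, 1.4889]
eef_pos [0.5232, 0.0221, 0.0951]
orientation [[0.0189, 0.7002, 0.7137], [0.9998, -0.0181, -0.0087], [0.0068, 0.7137, -0.7004]]
wrist_force [-0.1918, -0.8403, -0.2307]
```

View pics/s2.png

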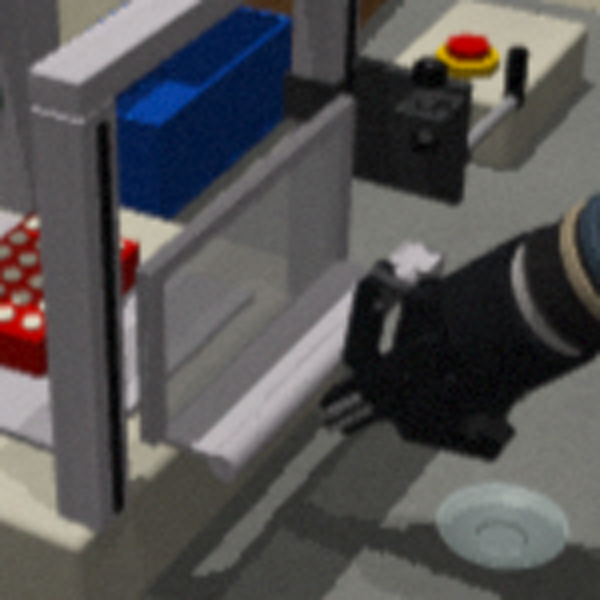

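Request:
play_rows(plan="0 0 0 0 1.4 -1.4 0;0 0 0 0 1.4 -1.4 0;0 0 0 0 1.4 -1.4 0;0 0 0 0 1.4 -1.4 0;0 0 0 0 1.4 -1.4 0;0 0 0 0 1.4 -1.4 0;0 0 0 0 1.4 -1.4 0;0 0 0 0 1.4 -1.4 0;0 0 0 0 1.4 -1.4 0;0 0 0 0 1.4 -1.4 0")

```text
time: 10.3
eef_pos: [0.5216, 0.0222, 0.1126]
orientation: [[0.019, 0.704, 0.71], [1.0, -0.019, -0.008], [0.007, 0.71, -0.704]]
wrist_force: [-4.3, -0.7, -4.4]
gripper_width: 0.0
```

Request:
play_rows(plan="0 0 0 0 1.4 -1.4 0;0 0 0 0 1.4 -1.4 0;0 0 0 0 1.4 -1.4 0;0 0 0 0 1.4 -1.4 0;0 0 0 0 1.4 -1.4 0;0 0 0 0 1.4 -1.4 0;0 0 0 0 1.4 -1.4 0;0 0 0 0 1.4 -1.4 0;0 0 0 0 1.4 -1.4 0;0 0 0 0 1.4 -1.4 0")

```text
time: 11.13
eef_pos: [0.5217, 0.0222, 0.1329]
orientation: [[0.019, 0.703, 0.711], [1.0, -0.018, -0.008], [0.007, 0.711, -0.703]]
wrist_force: [-5.2, 0.2, -3.6]
gripper_width: 0.0
```

```bash
python3 - <<'E'
from plant import readout,eyes
import cv2
s=readout.sense()
for k in("joint_positions","eef_pos","wrist_force"):print(k,s[k].round(4).tolist())
b=eyes.snapshot("side")[110:230,310:430,::-1]
cv2.imwrite("pics/s3.png",cv2.resize(b,(600,600),interpolation=cv2.INTER_CUBIC))
E
```

```text
joint_positions [-0.1432, -0.8524, -0.9863, 0.6505, 0.0938, 1.4881]
eef_pos [0.5217, 0.0222, 0.1329]
wrist_force [-5.2239, 0.2035, -3.5924]
```

View pics/s3.png

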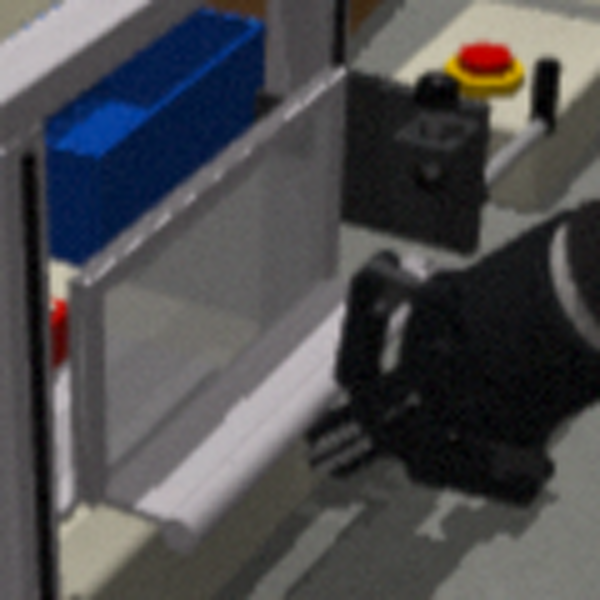

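Request:
play_rows(plan="0 0 0 0 1.75 -1.75 0;0 0 0 0 1.75 -1.75 0;0 0 0 0 1.75 -1.75 0;0 0 0 0 1.75 -1.75 0;0 0 0 0 1.75 -1.75 0;0 0 0 0 1.75 -1.75 0;0 0 0 0 1.75 -1.75 0;0 0 0 0 1.75 -1.75 0;0 0 0 0 1.75 -1.75 0;0 0 0 0 1.75 -1.75 0")

```text
time: 12.02
eef_pos: [0.5217, 0.0221, 0.1582]
orientation: [[0.018, 0.703, 0.711], [1.0, -0.018, -0.008], [0.008, 0.711, -0.703]]
wrist_force: [-4.4, 0.3, -3.6]
gripper_width: -0.001
```

```bash
python3 - <<'E'
from plant import readout,eyes
import cv2,numpy as np
s=readout.sense()
for k in("eef_pos","wrist_force"):print(k,s[k].round(4).tolist())
b=eyes.snapshot("side")[110:230,310:430,::-1]
t=eyes.snapshot("top")[170:240,290:430,::-1]
b=cv2.resize(b,(400,400),interpolation=cv2.INTER_CUBIC);t=cv2.resize(t,(400,200),interpolation=cv2.INTER_CUBIC)
cv2.imwrite("pics/s4.png",np.vstack([b,t]))
E
```

```text
eef_pos [0.5217, 0.0221, 0.1582]
wrist_force [-4.3645, 0.3264, -3.6008]
```

View pics/s4.png

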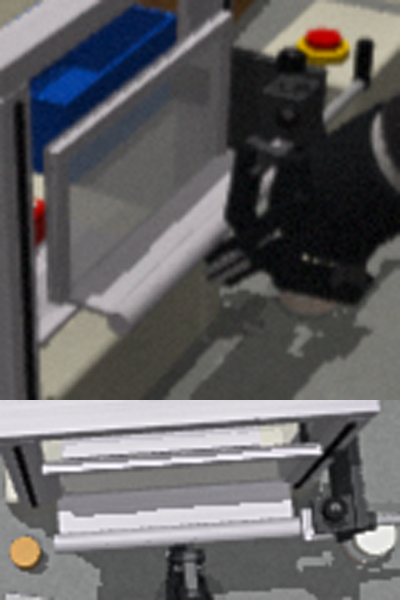

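```bash
python3 - <<'E'
from h import *
from plant import eyes
m=eyes.camera_model("side")
for z in(.1365,.155,.165,.175,.185,.195):print(z,proj(m,world([.5297,.0237,z,-.0256],(0,.11,0))))
E
```

```text
0.1365 [[344.69880754 224.57656183]]
0.155 [[344.70879385 217.53329091]]
0.165 [[344.71428602 213.65970764]]
0.175 [[344.71984583 209.73841607]]
0.185 [[344.72547454 205.76852937]]
0.195 [[344.73117344 201.74913857]]
```

Request:
play_rows(plan="0 0 0 0 0.7 -0.7 0;0 0 0 0 0.7 -0.7 0;0 0 0 0 0.7 -0.7 0;0 0 0 0 0 0 0;0 0 0 0 0 0 0;0 0 0 0 0 0 0;0 0 0 0 0 0 0;0 0 0 0 0 0 0;0 0 0 0 0 0 0;0 0 0 0 0 0 0")

```text
time: 12.95
eef_pos: [0.5218, 0.0221, 0.1614]
orientation: [[0.018, 0.702, 0.712], [1.0, -0.018, -0.008], [0.008, 0.712, -0.702]]
wrist_force: [-7.1, 0.3, -3.8]
gripper_width: 0.005
```

Request:
play_rows(plan="0 0 0 0 0.6 -0.6 0;0 0 0 0 0.6 -0.6 0;0 0 0 0 0.6 -0.6 0;0 0 0 0 0.6 -0.6 0;0 0 0 0 0.6 -0.6 0;0 0 0 0 0 0 0;0 0 0 0 0 0 0;0 0 0 0 0 0 0;0 0 0 0 0 0 0;0 0 0 0 0 0 0")

```text
time: 13.78
eef_pos: [0.5217, 0.0221, 0.1657]
orientation: [[0.018, 0.702, 0.712], [1.0, -0.018, -0.008], [0.008, 0.712, -0.702]]
wrist_force: [-6.3, 1.6, -4.1]
gripper_width: 0.005
```

Request:
play_rows(plan="0 0 0 0 0.4 -0.4 0;0 0 0 0 0.4 -0.4 0;0 0 0 0 0.4 -0.4 0;0 0 0 0 0.4 -0.4 0;0 0 0 0 0 0 0;0 0 0 0 0 0 0;0 0 0 0 0 0 0;0 0 0 0 0 0 0;0 0 0 0 0 0 0;0 0 0 0 0 0 0")

```text
time: 14.62
eef_pos: [0.5217, 0.0221, 0.1679]
orientation: [[0.018, 0.702, 0.712], [1.0, -0.018, -0.007], [0.008, 0.712, -0.702]]
wrist_force: [-7.3, 1.2, -3.6]
gripper_width: 0.002
```

Request:
play_rows(plan="0 0 0 0 0.4 -0.4 0;0 0 0 0 0.4 -0.4 0;0 0 0 0 0.4 -0.4 0;0 0 0 0 0.4 -0.4 0;0 0 0 0 0 0 0;0 0 0 0 0 0 0;0 0 0 0 0 0 0;0 0 0 0 0 0 0;0 0 0 0 0 0 0;0 0 0 0 0 0 0")

```text
time: 15.45
eef_pos: [0.5217, 0.0221, 0.1702]
orientation: [[0.018, 0.702, 0.712], [1.0, -0.018, -0.007], [0.008, 0.712, -0.702]]
wrist_force: [-5.8, 1.1, -4.0]
gripper_width: 0.003
```

Request:
play_rows(plan="0 0 0 0 0.4 -0.4 0;0 0 0 0 0.4 -0.4 0;0 0 0 0 0.4 -0.4 0;0 0 0 0 0.4 -0.4 0;0 0 0 0 0 0 0;0 0 0 0 0 0 0;0 0 0 0 0 0 0;0 0 0 0 0 0 0;0 0 0 0 0 0 0;0 0 0 0 0 0 0")

```text
time: 16.28
eef_pos: [0.5217, 0.0221, 0.1725]
orientation: [[0.018, 0.702, 0.712], [1.0, -0.018, -0.007], [0.008, 0.712, -0.702]]
wrist_force: [-6.9, 0.4, -3.8]
gripper_width: 0.001
```

Request:
play_rows(plan="0 0 0 0 0.4 -0.4 0;0 0 0 0 0.4 -0.4 0;0 0 0 0 0.4 -0.4 0;0 0 0 0 0.4 -0.4 0;0 0 0 0 0 0 0;0 0 0 0 0 0 0;0 0 0 0 0 0 0;0 0 0 0 0 0 0;0 0 0 0 0 0 0;0 0 0 0 0 0 0")

```text
time: 17.12
eef_pos: [0.5217, 0.0221, 0.1748]
orientation: [[0.018, 0.702, 0.712], [1.0, -0.018, -0.007], [0.008, 0.712, -0.702]]
wrist_force: [-7.1, 0.6, -3.3]
gripper_width: -0.002
```

Request:
play_rows(plan="0 0 0 0 0.4 -0.4 0;0 0 0 0 0.4 -0.4 0;0 0 0 0 0.4 -0.4 0;0 0 0 0 0.4 -0.4 0;0 0 0 0 0 0 0;0 0 0 0 0 0 0;0 0 0 0 0 0 0;0 0 0 0 0 0 0;0 0 0 0 0 0 0;0 0 0 0 0 0 0")

```text
time: 17.95
eef_pos: [0.5217, 0.0221, 0.1771]
orientation: [[0.018, 0.702, 0.712], [1.0, -0.018, -0.007], [0.008, 0.712, -0.702]]
wrist_force: [-6.8, 0.8, -3.6]
gripper_width: -0.003
```

Request:
play_rows(plan="0 0 0 0 0.4 -0.4 0;0 0 0 0 0.4 -0.4 0;0 0 0 0 0.4 -0.4 0;0 0 0 0 0.4 -0.4 0;0 0 0 0 0 0 0;0 0 0 0 0 0 0;0 0 0 0 0 0 0;0 0 0 0 0 0 0;0 0 0 0 0 0 0;0 0 0 0 0 0 0")

```text
time: 18.78
eef_pos: [0.5217, 0.0221, 0.1794]
orientation: [[0.018, 0.702, 0.712], [1.0, -0.018, -0.007], [0.008, 0.712, -0.702]]
wrist_force: [-7.2, 1.2, -3.6]
gripper_width: 0.003
```

Request:
play_rows(plan="0 0 0 0 0.4 -0.4 0;0 0 0 0 0.4 -0.4 0;0 0 0 0 0.4 -0.4 0;0 0 0 0 0.4 -0.4 0;0 0 0 0 0 0 0;0 0 0 0 0 0 0;0 0 0 0 0 0 0;0 0 0 0 0 0 0;0 0 0 0 0 0 0;0 0 0 0 0 0 0")

```text
time: 19.62
eef_pos: [0.5217, 0.0221, 0.1812]
orientation: [[0.018, 0.702, 0.712], [1.0, -0.018, -0.007], [0.008, 0.712, -0.702]]
wrist_force: [-5.5, 0.5, -5.2]
gripper_width: 0.002
```

Request:
play_rows(plan="0 0 0 0 0.4 -0.4 0;0 0 0 0 0.4 -0.4 0;0 0 0 0 0 0 0;0 0 0 0 0 0 0;0 0 0 0 0 0 0;0 0 0 0 0 0 0;0 0 0 0 0 0 0;0 0 0 0 0 0 0;0 0 0 0 0 0 0;0 0 0 0 0 0 0")

```text
time: 20.45
eef_pos: [0.5216, 0.022, 0.1819]
orientation: [[0.018, 0.702, 0.711], [1.0, -0.018, -0.007], [0.008, 0.711, -0.703]]
wrist_force: [-3.9, 2.8, -10.3]
gripper_width: 0.004
```

Request:
play_rows(plan="0 0 0 0 0.3 -0.3 0;0 0 0 0 0.25 -0.25 0;0 0 0 0 0 0 0;0 0 0 0 0 0 0;0 0 0 0 0 0 0;0 0 0 0 0 0 0;0 0 0 0 0 0 0;0 0 0 0 0 0 0;0 0 0 0 0 0 0;0 0 0 0 0 0 0")

```text
time: 21.28
eef_pos: [0.5215, 0.0218, 0.1825]
orientation: [[0.018, 0.703, 0.711], [1.0, -0.018, -0.008], [0.008, 0.711, -0.703]]
wrist_force: [-3.4, 2.1, -10.3]
gripper_width: 0.004
```

Request:
play_rows(plan="0 0 0 0 0.3 -0.3 0;0 0 0 0 0.1 -0.1 0;0 0 0 0 0 0 0;0 0 0 0 0 0 0;0 0 0 0 0 0 0;0 0 0 0 0 0 0;0 0 0 0 0 0 0;0 0 0 0 0 0 0;0 0 0 0 0 0 0;0 0 0 0 0 0 0")

```text
time: 22.12
eef_pos: [0.5213, 0.0216, 0.1829]
orientation: [[0.019, 0.703, 0.711], [1.0, -0.019, -0.009], [0.007, 0.711, -0.703]]
wrist_force: [-5.3, 3.3, -10.1]
gripper_width: -0.002
```

```bash
python3 - <<'E'
from plant import readout,eyes
for i in range(3):
    s=readout.sense();print(s["eef_pos"].round(4),s["wrist_force"].round(2));eyes.snapshot("top")
E
```

```text
[0.5213 0.0216 0.1829] [ -5.34   3.34 -10.13]
[0.5214 0.0216 0.1829] [ -4.79   3.17 -10.48]
[0.5213 0.0216 0.1829] [ -5.91   2.87 -10.09]
```

Request:
play_rows(plan="0 0 0 0 0.4 0 0;0 0 0 0 0.3 0 0;0 0 0 0 0 0 0;0 0 0 0 0 0 0;0 0 0 0 0 0 0;0 0 0 0 0 0 0;0 0 0 0 0 0 0;0 0 0 0 0 0 0;0 0 0 0 0 0 0;0 0 0 0 0 0 0")

```text
time: 23.1
eef_pos: [0.5214, 0.0216, 0.1829]
orientation: [[0.019, 0.704, 0.71], [1.0, -0.019, -0.009], [0.007, 0.71, -0.704]]
wrist_force: [-7.3, 2.0, -10.5]
gripper_width: -0.0
```

Request:
play_rows(plan="0 0 0 0 0.5 -0.3 0;0 0 0 0 0.5 -0.3 0;0 0 0 0 0 0 0;0 0 0 0 0 0 0;0 0 0 0 0 0 0;0 0 0 0 0 0 0;0 0 0 0 0 0 0;0 0 0 0 0 0 0;0 0 0 0 0 0 0;0 0 0 0 0 0 0")

```text
time: 23.93
eef_pos: [0.5214, 0.0216, 0.1831]
orientation: [[0.019, 0.705, 0.709], [1.0, -0.019, -0.008], [0.007, 0.709, -0.705]]
wrist_force: [-7.3, 3.9, -11.4]
gripper_width: 0.0
```

Request:
play_rows(plan="0 0 0 0 0.5 -0.4 0;0 0 0 0 0.5 -0.4 0;0 0 0 0 0.4 -0.3 0;0 0 0 0 0 0 0;0 0 0 0 0 0 0;0 0 0 0 0 0 0;0 0 0 0 0 0 0;0 0 0 0 0 0 0;0 0 0 0 0 0 0;0 0 0 0 0 0 0")

```text
time: 24.77
eef_pos: [0.5213, 0.0216, 0.1838]
orientation: [[0.019, 0.706, 0.708], [1.0, -0.019, -0.008], [0.008, 0.708, -0.706]]
wrist_force: [-5.2, 3.1, -14.7]
gripper_width: -0.003
```

```bash
python3 - <<'E'
from plant import readout,eyes
for i in range(3):
    s=readout.sense();print(s["eef_pos"].round(4),s["wrist_force"].round(2));eyes.snapshot("top")
E
```

```text
[0.5213 0.0216 0.1838] [ -5.19   3.07 -14.66]
[0.5213 0.0216 0.1838] [ -4.44   1.52 -15.25]
[0.5213 0.0216 0.1838] [ -4.13   1.96 -14.62]
```

Request:
play_rows(plan="0 0 0 0 0 0 0;0 0 0 0 0 0 0;0 0 0 0 0 0 0;0 0 0 0 0 0 0;0 0 0 0 0 0 0;0 0 0 0 0 0 0;0 0 0 0 0 0 0;0 0 0 0 0 0 0;0 0 0 0 0 0 0;0 0 0 0 0 0 0")

```text
time: 25.75
eef_pos: [0.5213, 0.0216, 0.1838]
orientation: [[0.019, 0.706, 0.708], [1.0, -0.019, -0.008], [0.007, 0.708, -0.706]]
wrist_force: [-5.3, 4.1, -14.8]
gripper_width: 0.002
```

Request:
play_rows(plan="0 0 0 0 -12 0 0;0 0 0 0 -12 0 0;0 0 0 0 -12 0 0;0 0 0 0 -12 0 0;3 0 0 0 0 -15 0;4 0 0 0 0 -15 0;4 0 0 0 0 -20 0;4 0 0 0 0 -25 0;0 0 0 0 0 -25 0;0 0 0 0 0 0 0")

```text
time: 26.58
eef_pos: [0.4381, 0.0216, 0.2477]
orientation: [[0.02, 0.85, 0.526], [1.0, -0.018, -0.008], [0.003, 0.526, -0.85]]
wrist_force: [0.4, -0.3, 1.4]
gripper_width: -0.0
```

```bash
python3 - <<'E'
from plant import readout,eyes
import cv2,numpy as np
s=readout.sense()
for k in("joint_positions","eef_pos","orientation","wrist_force"):print(k,s[k].round(4).tolist())
b=eyes.snapshot("side")[90:230,310:430,::-1]
t=eyes.snapshot("top")[160:240,290:470,::-1]
b=cv2.resize(b,None,fx=4,fy=4,interpolation=cv2.INTER_CUBIC)
cv2.imwrite("pics/s5.png",b)
E
```

```text
joint_positions [-0.1586, -0.8195, -0.6168, 1.224, 0.0749, 1.4541]
eef_pos [0.4381, 0.0216, 0.2477]
orientation [[0.02, 0.8502, 0.526], [0.9998, -0.0184, -0.0083], [0.0026, 0.5261, -0.8504]]
wrist_force [0.3895, -0.2613, 1.4359]
```

View pics/s5.png

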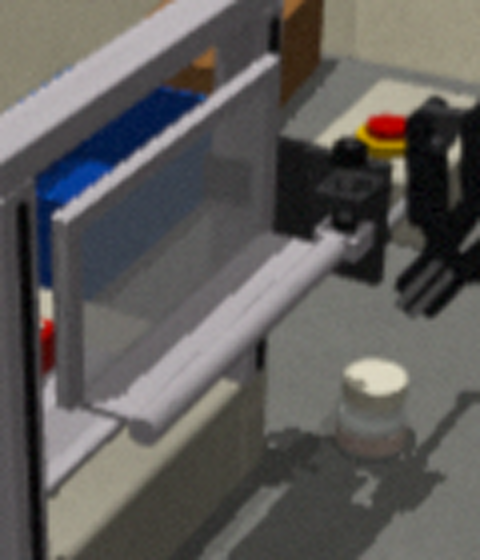

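Request:
play_rows(plan="0 0 0 -35 2.3 -3.8 0;0 0 0 -35 2.3 -3.8 0;0 0 0 -35 2.3 -3.8 0;0 0 0 -35 2.3 -3.8 0;0 0 0 -35 2.3 -3.8 0;0 0 0 -35 2.3 -3.8 0;0 0 0 -35 2.3 -3.8 0;0 0 0 -35 2.3 -3.8 0;0 0 0 -37 2.3 -3.8 0;0 0 0 0 0 0 0")

```text
time: 27.52
eef_pos: [0.4269, -0.3021, 0.271]
orientation: [[0.026, 0.862, 0.506], [1.0, -0.023, -0.012], [0.001, 0.506, -0.862]]
wrist_force: [-1.0, -1.2, -0.2]
gripper_width: 0.003
```

Request:
play_rows(plan="0 0 0 0 4.4 22 0;0 0 0 0 4.4 22 0;0 0 0 0 4.4 22 0;0 0 0 0 0 0 0;0 0 0 0 0 0 0;0 0 0 0 0 0 0;0 0 0 0 0 0 0;0 0 0 0 0 0 0;0 0 0 0 0 0 0;0 0 0 0 0 0 0")

```text
time: 28.35
eef_pos: [0.4717, -0.2951, 0.2224]
orientation: [[0.019, 0.862, 0.507], [1.0, -0.019, -0.005], [0.005, 0.507, -0.862]]
wrist_force: [-0.9, 0.6, -0.7]
gripper_width: -0.002
```

```bash
python3 - <<'E'
from plant import readout,eyes
import cv2
from h import *
s=readout.sense()
for k in("joint_positions","eef_pos","orientation","wrist_force"):print(k,s[k].round(4).tolist())
m=eyes.camera_model("wrist");T=np.eye(4);T[:3,:3]=s["orientation"];T[:3,3]=s["eef_pos"]
a=eyes.snapshot("wrist")
for z in(.217,.177):print(proj(m,[.523,-.241,z],T@m["T_tool_cam"]))
cv2.imwrite("pics/w2.png",a[:,:,::-1])
E
```

```text
joint_positions [-0.9118, -0.3159, -0.3455, 1.1911, 0.4089, 0.7531]
eef_pos [0.4717, -0.2951, 0.2224]
orientation [[0.0194, 0.8617, 0.5071], [0.9998, -0.0194, -0.0054], [0.0052, 0.5071, -0.8619]]
wrist_force [-0.8621, 0.6106, -0.7441]
[[395.99268648 141.07000304]]
[[350.21176053 132.20461126]]
```

View pics/w2.png

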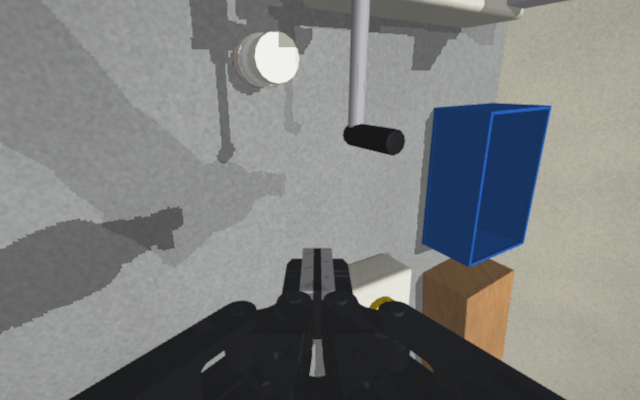

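Request:
play_rows(plan="0 0 0 0 10.7 18 0;0 0 0 0 10.7 18 0;0 0 0 0 10.7 18 0;0 0 0 0 0 0 0;0 0 0 7 0 0 0;0 0 0 7 0 0 0;0 0 0 7 0 0 0;0 0 0 7 0 0 0;0 0 0 0 0 0 0;0 0 0 0 0 0 0")

```text
time: 29.23
eef_pos: [0.5272, -0.2671, 0.192]
orientation: [[0.018, 0.862, 0.507], [1.0, -0.019, -0.005], [0.006, 0.507, -0.862]]
wrist_force: [0.7, 0.0, -0.9]
gripper_width: -0.001
```

Request:
play_rows(plan="0 0 0 3 0 0 0;0 0 0 3 0 0 0;0 0 0 3 0 0 0;0 0 0 3 0 0 0;0 0 0 3 0 0 0;0 0 0 3 0 0 0;0 0 0 3 0 0 0;0 0 0 3 0 0 0;0 0 0 3 0 0 0;0 0 0 3 0 0 0")

```text
time: 30.07
eef_pos: [0.5278, -0.2372, 0.1914]
orientation: [[0.019, 0.862, 0.506], [1.0, -0.02, -0.004], [0.007, 0.506, -0.862]]
wrist_force: [-0.0, -2.9, -0.1]
gripper_width: 0.005
```

Pushing the bolt (~3 N). About 23 mm left.

Request:
play_rows(plan="0 0 0 2.5 0 0 0;0 0 0 2.5 0 0 0;0 0 0 2.5 0 0 0;0 0 0 2.5 0 0 0;0 0 0 2.5 0 0 0;0 0 0 2 0 0 0;0 0 0 2 0 0 0;0 0 0 1.5 0 0 0;0 0 0 1 0 0 0;0 0 0 0 0 0 0")

```text
time: 30.9
eef_pos: [0.5282, -0.218, 0.1913]
orientation: [[0.018, 0.862, 0.506], [1.0, -0.02, -0.003], [0.007, 0.506, -0.862]]
wrist_force: [1.1, -3.0, -0.9]
gripper_width: -0.001
```

Request:
play_rows(plan="0 0 0 1 0 0 0;0 0 0 1 0 0 0;0 0 0 1 0 0 0;0 0 0 1 0 0 0;0 0 0 0.5 0 0 0;0 0 0 0 0 0 0;0 0 0 0 0 0 0;0 0 0 0 0 0 0;0 0 0 0 0 0 0;0 0 0 0 0 0 0")

```text
time: 31.73
eef_pos: [0.5282, -0.2156, 0.1915]
orientation: [[0.021, 0.862, 0.506], [1.0, -0.02, -0.008], [0.004, 0.506, -0.863]]
wrist_force: [1.8, -5.8, -2.7]
gripper_width: -0.003
```

Request:
play_rows(plan="0 0 0 1 0 0 0;0 0 0 1 0 0 0;0 0 0 0.5 0 0 0;0 0 0 0 0 0 0;0 0 0 0 0 0 0;0 0 0 0 0 0 0;0 0 0 0 0 0 0;0 0 0 0 0 0 0;0 0 0 0 0 0 0;0 0 0 0 0 0 0")

```text
time: 32.57
eef_pos: [0.5281, -0.2155, 0.1916]
orientation: [[0.024, 0.863, 0.505], [1.0, -0.021, -0.013], [-0.001, 0.505, -0.863]]
wrist_force: [2.5, -11.6, -4.3]
gripper_width: -0.0
```

Request:
play_rows(plan="0 0 0 -8 0 0 0;0 0 0 -12 0 0 0;0 0 0 -15 0 0 0;0 0 0 -15 0 0 0;0 0 0 0 0 -20 0;0 0 0 0 0 -25 0;0 0 0 0 0 -25 0;0 0 0 0 0 -25 0;0 0 0 0 0 -25 0;0 0 0 0 0 0 0")

```text
time: 33.4
eef_pos: [0.467, -0.2622, 0.3013]
orientation: [[0.019, 0.859, 0.512], [1.0, -0.017, -0.008], [0.002, 0.512, -0.859]]
wrist_force: [0.8, 0.0, 1.5]
gripper_width: -0.002
```

```bash
python3 - <<'E'
from plant import readout,eyes
import cv2
from h import *
s=readout.sense()
for k in("eef_pos","wrist_force"):print(k,s[k].round(4).tolist())
a=eyes.snapshot("side")[90:230,310:450,::-1];b=eyes.snapshot("top")[160:240,290:470,::-1]
a=cv2.resize(a,(400,400),interpolation=cv2.INTER_CUBIC);b=cv2.resize(b,(400,178),interpolation=cv2.INTER_CUBIC)
w=cv2.resize(eyes.snapshot("wrist")[:,:,::-1],(400,250))
o=np.zeros((600,800,3),np.uint8);o[:400,:400]=a;o[:178,400:]=b;o[180:430,400:]=w
cv2.imwrite("pics/end.png",o)
for n in("side","top"):
  m=eyes.camera_model(n);q=[.5297,.0237,.228,-.0256]
  print(n,proj(m,world(q,(0,-.22,-.011))),proj(m,world(q,(0,-.265,-.011))))
E
```

```text
eef_pos [0.467, -0.2622, 0.3013]
wrist_force [0.8442, 0.0045, 1.4727]
side [[412.42593099 129.08045426]] [[419.62064928 122.3146451 ]]
top [[440.75448837 208.52871182]] [[458.78107812 207.31721344]]
```

View pics/end.png

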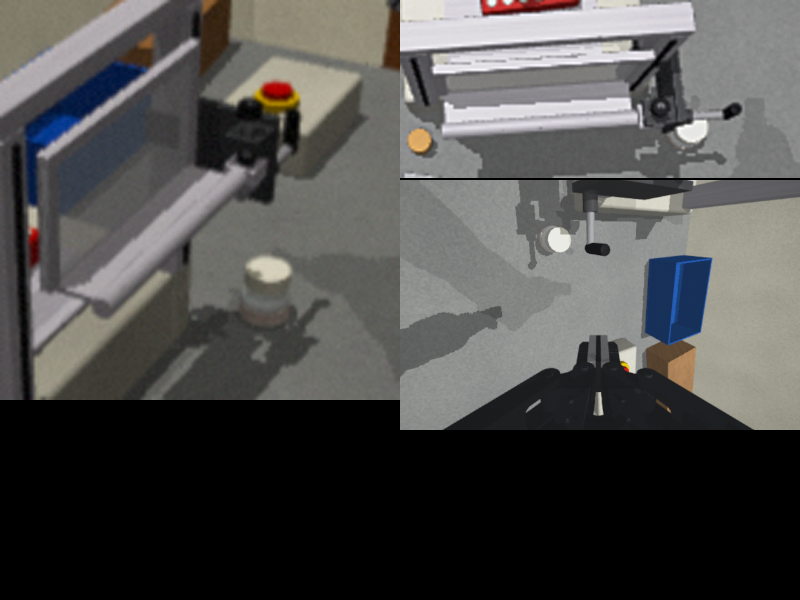

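```bash
python3 -c "
from plant import r
print(r.job_done())"
```

```text
the job is handed in; nothing more can be done
None
```

The sash is up against the stop screw, the support bolt is fully home under the lug, and the hand is clear. I handed the job in at about 34 s of the 64 s allowed.

- **Pressing on the foot:** With the sash moving freely, the vertical push read about 3.7 N. I pressed until it read 14.7 N, which puts about 11 N on the rubber foot, and held it there for over 1 s. The highest vertical reading I took during the press was about 15 N; no reading was taken inside the moves. The force on the foot is the difference of those two readings, so it is not exact.
- **Bolt:** The knob moved at about 3 N and then stopped dead: the last push rose to 11.6 N without it moving. In the last top picture the knob's top was at pixel (440, 208.5), against (440.8, 208.5) expected for a bolt fully home.
- **Last pictures:** The sash still stood up with the lug at the foot. The jar and weight showed no shift; I did not check the other bench items again. The robot was touching nothing.

**What went wrong on the way:**
- The fingers could not be brought in level under the rail, because the second joint reached its limit. I pushed with the tool tilted 45° instead.
- While trying the level approach, the fingers seem to have brushed the top of the pane, at about 2–3 N. No effect was seen.
- The first wrist view put the rail about 5 mm off my first estimate, so I found the contact by force.

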